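# Change over the bottle shaker

## Task

Change over the shaker. First slide the vise jaw back by its red handle, only then lift out the large finished bottle and stand it upright wholly on the green mat, and slide the empty vise fully shut. Then push every waiting small bottle, upright, from the front into a blue sprung clip of its own, holding it fully home against the rear pins until both jaws have closed on it, before you let go; leave the timer and the tape alone.

Things in the scene. Friction and masses are not known exactly. Their poses are not given: they have to be found in the camera images.
- shaker: Low white laboratory shaker with an aluminium deck, 170 mm deep (its x, pointing to the rear), 280 mm wide (its y, pointing left as seen from the front), deck top 36 mm above the bench. Origin on the bench under its centre. Fixed. Front half: a row of four blue sprung bottle clips, pitch 66 mm; rear half: a vise.
- clip1 (a point): Leftmost clip: the point on the deck top (36 mm above the bench) under the centre of a bottle that is fully home. Two sprung blue jaws left and right of it, sliding along the shaker's y, and two steel pins (centres 16.5 mm behind it, 24.6 mm apart); all at most 12.5 mm high. Open to the front: an upright bottle is pushed in along the shaker's +x, just above the deck.
- clip2 (a point): Second clip from the left, like clip 1. How a clip works: first contact 27 mm before home; the white rollers of the jaws (8 mm dia., 12 mm in front of the point) are forced apart, widest 12 mm before home, then close in front of the bottle and hold it against the pins. Pushing takes 5 to 8 N. Let go earlier and the springs push the bottle out again.
- clip3 (a point): Third clip from the left, like clip 1.
- clip4 (a point): Fourth, rightmost clip, like clip 1.
- clip1_left (a joint): Outward travel, in m, of the left jaw of clip 1, sprung towards 0: 0 empty, about 0.0065 when a bottle forces it widest, about 0.0025 when closed on a bottle that is home.
- clip1_right (a joint): Outward travel, in m, of the right jaw of clip 1, sprung towards 0: 0 empty, about 0.0065 when a bottle forces it widest, about 0.0025 when closed on a bottle that is home.
- clip2_left (a joint): Outward travel, in m, of the left jaw of clip 2, sprung towards 0: 0 empty, about 0.0065 when a bottle forces it widest, about 0.0025 when closed on a bottle that is home.
- clip2_right (a joint): Outward travel, in m, of the right jaw of clip 2, sprung towards 0: 0 empty, about 0.0065 when a bottle forces it widest, about 0.0025 when closed on a bottle that is home.
- clip3_left (a joint): Outward travel, in m, of the left jaw of clip 3, sprung towards 0: 0 empty, about 0.0065 when a bottle forces it widest, about 0.0025 when closed on a bottle that is home.
- clip3_right (a joint): Outward travel, in m, of the right jaw of clip 3, sprung towards 0: 0 empty, about 0.0065 when a bottle forces it widest, about 0.0025 when closed on a bottle that is home.
- clip4_left (a joint): Outward travel, in m, of the left jaw of clip 4, sprung towards 0: 0 empty, about 0.0065 when a bottle forces it widest, about 0.0025 when closed on a bottle that is home.
- clip4_right (a joint): Outward travel, in m, of the right jaw of clip 4, sprung towards 0: 0 empty, about 0.0065 when a bottle forces it widest, about 0.0025 when closed on a bottle that is home.
- vise_seat (a point): The point on the deck top (36 mm above the bench) under the centre of the large bottle as it stands in the vise. The fixed vise jaw is to its left (+y of the shaker), the sliding one to its right; both are 18 mm high and 50 mm deep in x, with two rubber pads each.
- vise_jaw (a joint): Sliding jaw of the vise, in m: 0 fully shut, about 0.0405 closed on the large bottle, 0.070 fully open. It opens to the right (-y of the shaker), needs about 3 to 4 N to slide and stays where it is left.
- vise_handle (a point): Centre of the top of the red upright handle post on the sliding jaw: 14 mm dia., top 50 mm above the deck (86 mm above the bench), free to grip over its upper 35 mm. It stands 100 mm to the right of the large bottle's centre when the vise is closed on it, and moves with the jaw.
- finished_bottle: The large finished bottle with a red cap: clear, 48 mm dia. straight wall from 3 to 49 mm height, shoulder tapering above that, 89 mm tall in all, about 140 g. Origin at the centre of its underside, z up along it. Grip it by the straight wall, from front and rear when it is in the vise.
- bottle_a: A waiting small bottle with a white cap: 34 mm dia. straight wall from 3 to 37 mm height, tapering above that, 68 mm tall, about 90 g, most of it low down. Origin at the centre of its underside, z up along it. Grip it by the straight wall, best from front and rear for the clips, with the fingertips more than 13 mm above its underside so that they pass over the clip. Two to four of these bottles are present; an absent one gives None.
- bottle_b: Like bottle_a. Two to four of these bottles are present; an absent one gives None.
- bottle_c: Like bottle_a. Two to four of these bottles are present; an absent one gives None.
- bottle_d: Like bottle_a. Two to four of these bottles are present; an absent one gives None.
- mat: Green ribbed bench mat, 110 x 110 mm, 3 mm thick, fixed. Origin at the centre of its underside.
- timer: Bench timer, 60 x 68 x 18 mm, bystander. Origin at the centre of its underside.
- tape: Roll of yellow tape, 62 mm dia., 18 mm high, lying, bystander. Origin at the centre of its underside.

How it is judged:
By the outcome, as a careful person would: the job done as asked, in the order asked, and still so for the second after the job is handed in, with the robot touching nothing.
Of bottle_a, bottle_b, bottle_c, bottle_d only 2 to 4 are there at a start; the rules pass over those that are not, and their reading is None.
At some moment in a run one of bottle_a, bottle_b, bottle_c, bottle_d may be knocked a few centimetres aside while the robot is not near it.
Once in a run the grip may slacken for a moment while it holds something.
It also fails if it takes over 210 s, if anything falls off the work surface, if the arm or the gripper's body presses on something with over 40 N, if the wrist force passes 120 N, or if a joint passes its speed limit or range.

## Robot

A 6-joint arm with a two-finger parallel gripper is mounted at the origin on a cart in front of the work surface, level with it; the furniture and walls round the work are solid. World frame = base frame: x ahead of the robot, y to its left, z up, the work surface at z = 0. Lengths are in m, angles in rad, forces in N, time in s.
With the tool pointing down it reaches from about 0.3 to 1 m from the base axis. Payload 5.1 kg.
Tool frame: the origin (TCP) lies on the centre line of the jaws, within the pads' length; the fingertips stand 22 mm ahead of it and the grasp point (between the pads) lies 3 mm ahead of it; z points along the fingers, y is the line along which they close (so a half turn about z gives the same grasp; the last joint's range is limited). The gripper opens to 95 mm and grips with 3 to 60 N. Pads are 20 mm wide; open, the fingers measure 119 mm over their backs; the gripper's body (75 mm by 180 mm) begins 59 mm behind the grasp point.
Start: joints at [-1.36, 0.124, 1.65, -0, 1.367, -0.083], TCP at [0.188, -0.622, 0.213] pointing down, gripper open.
Joint ranges: [-2.61, 2.61], [-1.02, 2.33], [0.03, 2.71], [-1.35, 4.49], [0.32, 2.68], [-2.91, 2.91]. Speed limits (rad/s): [2.57, 2.57, 3.14, 3.14, 3.14, 3.14].

## Interface

Orientations are given as a unit quaternion [w, x, y, z].
In Python, from rig import arm, claw, solve_ik, sensors, camera, nets gives the robot as it stands. The module is installed in compiled form; this text tells all that it offers. Calls block until the motion is done:
- arm.goto(position, orientation): joint-space move of the TCP to a pose.
- arm.movel(position, orientation=None, feed=0.15, f_stop=None): straight line of the TCP; orientation=None keeps the orientation; feed is the mean speed in m/s. With f_stop (N) it stops when the force on the tool has changed by that much, and returns True; else False.
- arm.move_joints(angles): joint-space move.
- claw.gripper_to(opening): finger opening in m; the grip force is fixed at half the most; returns when the fingers have stopped.
- arm.wait(seconds).
- solve_ik(position, orientation): joint angles nearest the present ones, or None.
- sensors.state(): the state.
- camera(name): name is "scene" or "top" or "wrist"; returns a dict with "image" (420x560x3 uint8, red, green, blue), "K" (3x3 intrinsics, pixels), "eye" and "attitude" of the camera in the world; the wrist camera has in their place "tool_from_camera" (4x4, takes a point from camera to tool coordinates, whose origin is the TCP and whose axes are the flange's). Camera axes: x right, y up, looking along -z (the intrinsics and any distortion apply to the point x, -y, -z); pixel columns grow to the right and rows downward; lengths in m; the calibration is good to about 2 mm. A picture is of the moment at which its call begins: read the wrist's pose just before it. There is no depth.
A pose or a line that the arm cannot do raises arm.MotionError and nothing moves.
- arm.finish_job(): hands the job in; it is judged then, once.
Trained networks look in a picture, given as the dict that the camera call returned (one of the last four; its "shot" number tells which), for a name from the list of things; names that differ only in an ending like _2 or _b are one class to them, and where a whole thing is asked for, a point or a joint stands for the part that bears it (a point fixed in the world has none). Each returns a list of dicts, best first, with "confidence" (0 to 1); they miss things now and then, are a little off and sometimes report something else, mostly with a low value. They report only what shows in the picture. A call takes as long as a camera call.
- nets.boxes_of(picture, label): "position" ([x, y, z] in m, in world coordinates, good to about 4 mm: the middle of the surface that is visible of it).
- nets.masks_of(picture, label): "mask" (420x560 bool, what is visible of it).
The state is a dict: "time": time; "joint_pos": joint angles; "dq": joint speeds; "tau": joint torques, N m; "eef_pos": TCP position; "ee_rot": TCP orientation; "wrist_force": force on the tool from outside, world axes, zero at the start; "wrist_torque": the same for the moment, N m; "grip_width": finger opening in m; "grip_force": force on a finger pad.
Only numpy, scipy, OpenCV 4.12 (cv2) and the standard library are available. Lean on these libraries where they do the work, as an engineer would, in place of code of your own. Each camera call takes 0.05 s, during which the arm holds its last target. There are 200 camera calls.

## Working session

There is one attempt and no reset: what is moved stays moved. The work goes in short steps, each a Python script; the robot and the scene stay as the last script left them, time stands still between calls to the robot, and variables do not carry over. Pictures are saved under pics/ and viewed, at most 14 in all, crops included, and the job is handed in when it is done.

```bash
mkdir -p pics; ls; cat > h.py <<'E'
import numpy as np, cv2
from rig import arm, claw, solve_ik, sensors, camera, nets
from scipy.spatial.transform import Rotation as R
def save(p,n): cv2.imwrite('pics/'+n+'.png',p['image'][:,:,::-1])
E
python3 - <<'E'
from h import *
s=sensors.state(); print(s['time'],s['ee_rot'],s['eef_pos'])
for n in ['scene','top']:
    p=camera(n); save(p,n+'0'); print(n,p['eye'],p['attitude'],p['K'],[k for k in p])
    for l in ['shaker','vise_handle','finished_bottle','bottle_a','mat','timer','tape','clip1_left','vise_jaw']:
        try: print(l,[(np.round(b['position'],3).tolist(),round(b['confidence'],2)) for b in nets.boxes_of(p,l)])
        except Exception as e: print(l,e)
E
```

```text
pics
0.0 [-1.04806668e-03  9.89227499e-01  1.46382558e-01 -6.67884739e-05] [ 0.18807554 -0.62150752  0.2121925 ]
scene [-0.06749358  0.54012764  0.74604028] [-0.32448015 -0.15831268  0.42955897  0.82772508] [[510.78104272   0.         276.34551179]
 [  0.         510.78104272 209.77594386]
 [  0.           0.           1.        ]] ['image', 'K', 'eye', 'attitude', 'shot']
shaker [([0.698, -0.023, 0.016], 0.33)]
vise_handle [([0.573, -0.086, 0.045], 0.91)]
finished_bottle [([0.576, -0.01, 0.064], 0.59), ([0.518, -0.067, 0.037], 0.19)]
bottle_a [([0.433, -0.372, 0.044], 0.82), ([0.49, -0.304, 0.037], 0.79), ([0.404, -0.296, 0.036], 0.75), ([0.352, -0.145, 0.014], 0.58)]
mat [([0.612, 0.191, 0.008], 0.81), ([0.405, -0.296, 0.037], 0.58)]
timer [([0.355, -0.144, 0.013], 0.85), ([0.49, -0.3, 0.042], 0.32)]
tape [([0.698, -0.021, 0.015], 0.61)]
clip1_left [([0.492, 0.038, 0.047], 0.56), ([0.497, -0.027, 0.049], 0.47), ([0.432, -0.374, 0.041], 0.28)]
vise_jaw [([0.52, -0.068, 0.035], 0.68), ([0.576, -0.087, 0.046], 0.66)]
top [ 0.43868312 -0.11874544  1.01885765] [-0.70116559 -0.03502818  0.03429146  0.71131142] [[402.49359288   0.         274.58999112]
 [  0.         402.49359288 212.43752385]
 [  0.           0.           1.        ]] ['image', 'K', 'eye', 'attitude', 'shot']
shaker [([0.534, -0.092, 0.037], 0.96)]
vise_handle [([0.585, -0.077, 0.043], 0.58)]
finished_bottle [([0.579, -0.023, 0.09], 0.69)]
bottle_a [([0.444, -0.376, 0.045], 0.66), ([0.411, -0.297, 0.043], 0.63), ([0.497, -0.312, 0.044], 0.61)]
mat [([0.612, 0.185, 0.001], 0.83)]
timer [([0.363, -0.151, 0.016], 0.92), ([0.532, -0.091, 0.037], 0.57)]
tape [([0.704, -0.025, 0.018], 0.62), ([0.53, -0.093, 0.036], 0.19)]
clip1_left [([0.497, 0.035, 0.048], 0.42)]
vise_jaw [([0.578, -0.078, 0.043], 0.77)]
```

View pics/scene0.png

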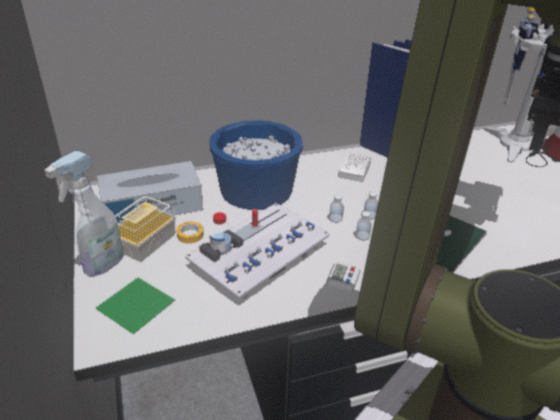

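```bash
python3 -c "
import cv2;i=cv2.imread('pics/top0.png');cv2.imwrite('pics/topc.png',cv2.resize(i[80:350,130:500],(800,584),interpolation=cv2.INTER_CUBIC))"
```

```text
(no output)
```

View pics/topc.png

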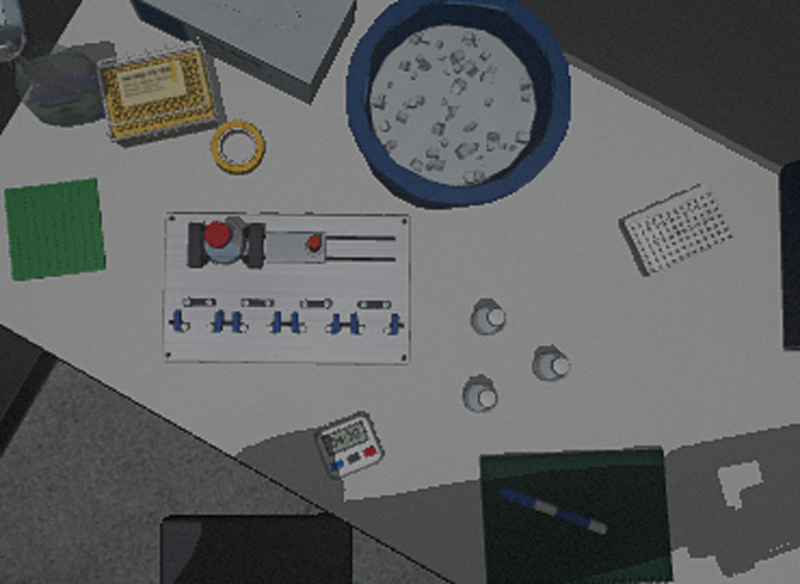

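The three small bottles stand right of the shaker, at crop px (488,318), (550,364) and (480,395). The shaker fills (165..410, 213..362) and is nearly square to the robot. The large bottle is at (222,243), the handle at (313,243) and the mat at (55,230). The bucket stands behind to the right. Next I'll fit the shaker pose and take a close wrist view.

```bash
cat >> h.py <<'E'
def campose(p,s=None):
    """camera rotation (cam->world) and eye"""
    if 'eye' in p:
        q=np.array(p['attitude']); return R.from_quat(np.roll(q,-1)).as_matrix(),np.array(p['eye'])
    Rt=R.from_quat(np.roll(np.array(s['ee_rot']),-1)).as_matrix(); T=np.array(p['tool_from_camera'])
    return Rt@T[:3,:3], Rt@T[:3,3]+np.array(s['eef_pos'])
def p2w(p,uv,z,s=None):
    Rc,e=campose(p,s); uv=np.atleast_2d(np.asarray(uv,float)); K=p['K']
    d=np.c_[(uv[:,0]-K[0,2])/K[0,0],-(uv[:,1]-K[1,2])/K[1,1],-np.ones(len(uv))]@Rc.T
    return e+d*((z-e[2])/d[:,2])[:,None]
def w2p(p,X,s=None):
    Rc,e=campose(p,s); c=(np.atleast_2d(X)-e)@Rc; K=p['K']
    return np.c_[K[0,2]+K[0,0]*c[:,0]/-c[:,2],K[1,2]-K[1,1]*c[:,1]/-c[:,2]]
def quat(yaw):
    """tool down, tool y (closing line) at angle yaw in world"""
    y=np.array([np.cos(yaw),np.sin(yaw),0]); z=np.array([0,0,-1.]); x=np.cross(y,z)
    return np.roll(R.from_matrix(np.c_[x,y,z]).as_quat(),1)
def snap(name='wrist'):
    s=sensors.state(); return camera(name),s
def nm(p,l):
    m=nets.masks_of(p,l); return [(b['mask'],b['confidence']) for b in m]
E
python3 - <<'E'
from h import *
p=camera('top')
m=nm(p,'shaker')[0]; c=np.argwhere(m[0])[:,::-1]
w=p2w(p,c,0.036)[:,:2].astype(np.float32); print('shaker',cv2.minAreaRect(w),m[1])
for l in ['finished_bottle','bottle_a','mat','vise_handle','tape','timer']:
    for mm,cf in nm(p,l)[:4]:
        c=np.argwhere(mm)[:,::-1]; 
        print(l,round(cf,2),len(c),cv2.minAreaRect(p2w(p,c,0.003)[:,:2].astype(np.float32)), c.min(0),c.max(0))
th=0
for y in (0,np.pi):
    print(solve_ik([0.5,-0.09,0.33],quat(y)),solve_ik([0.5,-0.09,0.33],quat(y+np.pi/2)))
print('bucket rim z.15', p2w(p,[[130+347/2.16,80+85/2.16],[130+570/2.16,80+85/2.16],[130+435/2.16,80+207/2.16]],0.15))
arm.goto([0.47,-0.08,0.33],quat(0) if abs(solve_ik([0.5,-0.09,0.33],quat(0))[5])<abs(solve_ik([0.5,-0.09,0.33],quat(np.pi))[5]) else quat(np.pi))
q,s=snap(); save(q,'w1'); print(s['time'],s['eef_pos'],s['ee_rot'],q['tool_from_camera'],q['K'][0])
import pickle; pickle.dump((dict(q),s),open('w1.pkl','wb'))
E
```

```text
shaker ((0.4955889582633972, -0.3144291043281555), (0.03924031928181648, 0.03180699795484543), 89.17411804199219) 0.7
finished_bottle 0.53 330 ((0.5938979983329773, -0.010567344725131989), (0.05104414001107216, 0.04905524477362633), 89.63607788085938) [222 182] [242 201]
bottle_a 0.78 193 ((0.4436438977718353, -0.39203572273254395), (0.04045649617910385, 0.03253660723567009), 89.1825180053711) [376 242] [392 255]
bottle_a 0.73 198 ((0.5000282526016235, -0.32106781005859375), (0.04071010649204254, 0.032891225069761276), 89.17377471923828) [347 220] [363 233]
bottle_a 0.7 175 ((0.40865179896354675, -0.3091587424278259), (0.03778042271733284, 0.029828816652297974), 89.18301391601562) [344 257] [359 269]
mat 0.64 1848 ((0.611067533493042, 0.18556851148605347), (0.11259826272726059, 0.11167042702436447), 7.396298885345459) [133 163] [178 208]
vise_handle 0.81 533 ((0.5902324914932251, -0.08570623397827148), (0.09444544464349747, 0.048900306224823), 89.17008209228516) [243 183] [280 202]
vise_handle 0.32 33 ((0.4946143627166748, -0.1680549681186676), (0.012620964087545872, 0.01769967563450
[... 868 characters left out ...]
.44089210e-16
  1.57613756e+00  2.85779854e+00] [-2.83794109e-01 -2.41322494e-01  1.80677758e+00 -4.44089210e-16
  1.57613756e+00  1.28700222e+00]
bucket rim z.15 [[ 0.7312328  -0.15705203  0.15      ]
 [ 0.7278278  -0.38604336  0.15      ]
 [ 0.60285012 -0.24387176  0.15      ]]
3.625 [ 0.47000674 -0.08064257  0.32971974] [-1.39263926e-04  7.07547055e-01  7.06666197e-01 -1.76397209e-04] [[ 2.03969080e-04  9.55979855e-01  2.93432233e-01  8.28722128e-02]
 [ 9.99999766e-01 -3.49500288e-06 -6.83728157e-04  8.45025049e-06]
 [-6.52604798e-04  2.93432303e-01 -9.55979632e-01 -1.70500614e-01]
 [ 0.00000000e+00  0.00000000e+00  0.00000000e+00  1.00000000e+00]] [321.87965127   0.         277.39499703]
```

View pics/w1.png

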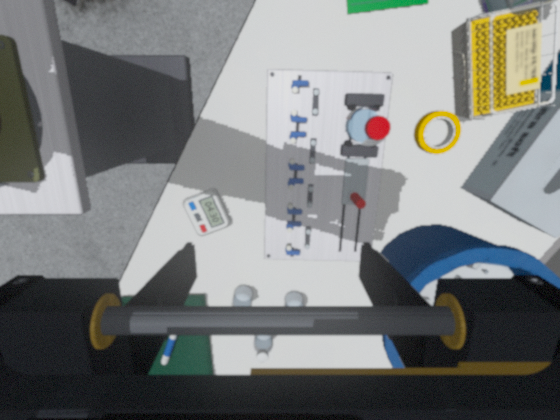

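The wrist view shows the whole shaker. Deck corner screws are near px (273,74), (388,77), (386,256) and (269,256), with clips down the left side and handle top at (358,200). I'll zoom in for exact features.

```bash
python3 - <<'E'
import cv2
i=cv2.imread('pics/w1.png')
c=i[65:265,255:400]
c=cv2.resize(c,None,fx=3,fy=3,interpolation=cv2.INTER_CUBIC)
cv2.imwrite('pics/w1c.png',cv2.convertScaleAbs(c,alpha=1.3,beta=10))
E
```

```text
(no output)
```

View pics/w1c.png

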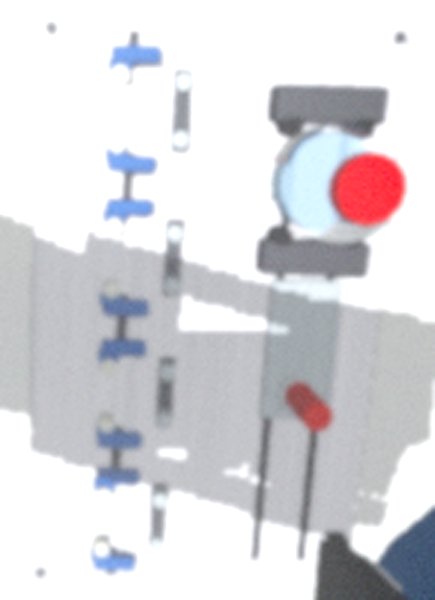

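```bash
python3 - <<'E'
from h import *; import pickle
q,s=pickle.load(open('w1.pkl','rb'))
f=lambda pts,z:np.round(p2w(q,np.array(pts)/3+[255-1/3,65-1/3],z,s)[:,:2]*1e3,1).tolist()
print('W screws',f([(52,28),(400,38),(41,573)],.036))
print('W pins',f([(182,82),(182,140),(174,229),(173,290),(166,365),(165,420),(159,488),(157,540)],.0485))
print('W pins base z',f([(182,111),(165,392),(158,513)],.04))
print('W cap',f([(369,188)],.125),'handle',f([(319,414)],.086))
print('jaws outer faces', f([(330,104),(313,256)],.054))
p=camera('top')
g=lambda pts,z:np.round(p2w(p,np.array(pts)/(800/370)+[130-.25,80-.25],z)[:,:2]*1e3,1).tolist()
print('T screws',g([(172,220),(405,220),(403,356),(168,356)],.036))
print('T pins',g([(186,302),(213,302),(243,303),(272,303),(302,303),(330,303),(359,304),(389,304)],.0485))
print('T cap',g([(217,235)],.125),'handle',g([(314,243)],.086))
# red cap/handle centroids
for n,im,st in [('T',p,None),('W',q,s)]:
    I=im['image'].astype(int); m=((I[:,:,0]>110)&(I[:,:,1]<70)&(I[:,:,2]<80)).astype(np.uint8)
    k,lab,stt,cen=cv2.connectedComponentsWithStats(m)
    print(n,[(stt[j,4],cen[j].round(1).tolist(),np.round(p2w(im,cen[j],.125,st)[0,:2]*1e3,1).tolist(),np.round(p2w(im,cen[j],.086,st)[0,:2]*1e3,1).tolist()) for j in range(1,k) if stt[j,4]>8])
print('mat',f([(0,0)],0))
E
```

```text
W screws [[463.1, 49.0], [618.5, 44.7], [455.8, -216.6]]
W pins [[520.4, 25.7], [521.2, 1.2], [518.9, -37.9], [519.3, -65.9], [517.0, -101.8], [517.3, -129.2], [515.3, -164.5], [515.1, -192.5]]
W pins base z [[521.8, 13.8], [517.8, -117.4], [516.0, -181.2]]
W cap [[583.7, -16.0]] handle [[582.0, -115.6]]
jaws outer faces [[584.8, 16.3], [582.2, -49.6]]
T screws [[614.6, 41.9], [610.7, -224.5], [455.8, -218.4], [459.5, 46.2]]
T pins [[519.2, 24.1], [518.8, -6.1], [517.2, -39.7], [516.7, -72.1], [516.2, -105.7], [515.8, -137.0], [514.2, -169.4], [513.7, -202.9]]
T cap [[582.2, -19.4]] handle [[578.2, -120.0]]
T [(np.int32(17), [300.6, 288.5], [358.5, -173.1], [355.0, -175.5])]
W [(np.int32(412), [377.0, 127.6], [582.9, -16.3], [594.6, -18.2]), (np.int32(61), [359.9, 203.0], [570.1, -104.9], [580.5, -116.0])]
mat [[437.9, 65.0]]
```

```bash
cat >> h.py <<'E'
YAW=-0.025
SX=np.array([np.cos(YAW),np.sin(YAW),0]); SY=np.array([-np.sin(YAW),np.cos(YAW),0])
def st(msg=''):
    s=sensors.state(); print(msg,round(s['time'],1),'pos',np.round(s['eef_pos'],4),'F',np.round(s['wrist_force'],1),'w',round(s['grip_width'],4),'gf',round(s['grip_force'],1)); return s
E
python3 - <<'E'
from h import *
q=quat(np.pi/4+YAW); H=np.array([.580,-.117,0])
claw.gripper_to(.05)
arm.goto(H+[0,0,.18],q); 
print(arm.movel(H+[0,0,.080],feed=.1,f_stop=10)); st('down')
claw.gripper_to(.0); s=st('grip')
p=np.array(s['eef_pos'])
print(arm.movel(p-SY*.034,feed=.04,f_stop=22)); s=st('slid')
claw.gripper_to(.04); p=np.array(s['eef_pos'])
arm.movel(p+[0,0,.08]); 
Q=quat(YAW); arm.goto([.545,-.11,.27],Q)
c,s=snap(); save(c,'w2'); st()
import pickle; pickle.dump((dict(c),s),open('w2.pkl','wb'))
E
```

```text
False
down 6.6 pos [ 0.5807 -0.1172  0.081 ] F [-0.1  0.1  0.8] w 0.05 gf 0.0
grip 7.3 pos [ 0.5807 -0.1167  0.0802] F [ 4.   1.1 -2.2] w 0.0124 gf 30.0
False
slid 8.3 pos [ 0.5799 -0.1461  0.08  ] F [ 3.2 17.6  2.2] w 0.012 gf 30.0
 10.5 pos [ 0.5443 -0.11    0.2678] F [ 0.3  0.1 -0.1] w 0.04 gf 0.0
```

View pics/w2.png

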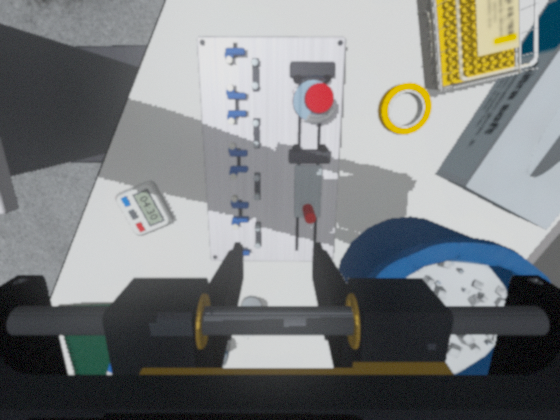

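The vise is fully open, at its 29 mm stop. The bottle cap is at (318,99), the handle at (309,213) and the bottle stands free between the jaws. Next I'll lift the bottle and check the surroundings of the mat.

```bash
python3 - <<'E'
from h import *; import pickle
c,s=pickle.load(open('w2.pkl','rb'))
I=c['image'].astype(int); m=((I[:,:,0]>110)&(I[:,:,1]<70)&(I[:,:,2]<80)).astype(np.uint8)
k,lab,stt,cen=cv2.connectedComponentsWithStats(m)
for j in range(1,k):
    if stt[j,4]>30: print(stt[j,4],cen[j].round(1),p2w(c,cen[j],.125,s)[0],p2w(c,cen[j],.086,s)[0])
p=camera('scene'); print('edge/spray/box',np.round(p2w(p,[(75,215),(82,378),(100,268),(145,250)],0)[:,:2],3).tolist(), 'mat',np.round(p2w(p,[(97,303),(138,280),(174,300),(134,330)],.003)[:,:2],3).tolist())
print('bucket base',np.round(p2w(p,[(255,203),(222,185)],0)[:,:2],3).tolist())
Q=quat(YAW); B=np.array([.583,-.017,0])
claw.gripper_to(.075)
arm.goto(B+[0,0,.19],Q)
print(arm.movel(B+[0,0,.076],feed=.1,f_stop=10)); st('down')
claw.gripper_to(.0); s=st('grip'); P=np.array(s['eef_pos'])
print(arm.movel(P+[0,0,.12],feed=.1)); st('up')
E
```

```text
551 [319.2  97.8] [ 0.58510878 -0.01661199  0.125     ] [ 0.58986096 -0.01529656  0.086     ]
90 [309.9 216.4] [ 0.57716563 -0.13153289  0.125     ] [ 0.58093032 -0.1445043   0.086     ]
edge/spray/box [[0.97, 0.116], [0.534, 0.354], [0.757, 0.18], [0.736, 0.078]] mat [[0.667, 0.242], [0.663, 0.148], [0.563, 0.133], [0.556, 0.232]]
bucket base [[0.687, -0.226], [0.81, -0.225]]
False
down 13.2 pos [ 0.5837 -0.0171  0.077 ] F [0.9 0.2 0.7] w 0.075 gf 0.0
grip 13.8 pos [ 0.5837 -0.0171  0.0765] F [ 2.1 -0.5  1.9] w 0.046 gf 30.0
False
up 15.2 pos [ 0.5831 -0.0171  0.1954] F [ 0.8 -0.4 -1.5] w 0.0459 gf 30.0
```

```bash
python3 - <<'E'
from h import *; import pickle
Q=quat(YAW); M=np.array([.602,.186,0])
arm.movel(M+[0,0,.19],feed=.2); st('over')
arm.movel(M+[0,0,.056],feed=.1); st('near')
print(arm.movel(M+[0,0,.0405],feed=.03,f_stop=5)); s=st('down')
claw.gripper_to(.07); P=np.array(s['eef_pos']); st('rel')
arm.movel(P+[0,0,.10],feed=.1)
# shut the vise
q=quat(np.pi/4+YAW); H=np.array([.580,-.146,0])
claw.gripper_to(.04)
arm.goto(H+[0,0,.18],q)
c=camera('top'); save(c,'t2')
p=camera('scene'); save(p,'s2')
for im in (c,p):
    print([(np.round(b['position'],3).tolist(),round(b['confidence'],2)) for b in nets.boxes_of(im,'finished_bottle')+nets.boxes_of(im,'bottle_a')])
print(arm.movel(H+[0,0,.080],feed=.1,f_stop=10)); st('down')
claw.gripper_to(.0); s=st('grip')
p=np.array(s['eef_pos'])
print(arm.movel(p+SY*.074,feed=.04,f_stop=22)); s=st('slid')
claw.gripper_to(.04); p=np.array(s['eef_pos'])
arm.movel(p+[0,0,.08]); arm.goto([.5,-.14,.27],quat(YAW))
c,s=snap(); save(c,'w3'); st()
pickle.dump((dict(c),s),open('w3.pkl','wb'))
i=cv2.imread('pics/w3.png')[40:290,100:400]
j=cv2.imread('pics/s2.png')[180:350,60:400]
cv2.imwrite('pics/m3.png',np.vstack([cv2.resize(i,(420,350)),cv2.resize(j,(420,210))]))
E
```

```text
over 16.3 pos [0.602  0.1852 0.1899] F [ 0.4  0.  -1. ] w 0.0459 gf 30.0
near 17.8 pos [0.6027 0.1862 0.057 ] F [ 0.7  0.3 -1.7] w 0.046 gf 30.0
True
down 18.3 pos [0.6024 0.1859 0.0434] F [ 1.2 -0.2  3. ] w 0.0459 gf 30.0
rel 18.9 pos [0.6012 0.1857 0.0423] F [-0.2 -0.1 -0.6] w 0.0701 gf 0.0
[([0.599, 0.177, 0.059], 0.72), ([0.36, -0.167, 0.012], 0.29), ([0.499, -0.31, 0.048], 0.63), ([0.496, 0.032, 0.048], 0.62), ([0.442, -0.373, 0.048], 0.51), ([0.408, -0.297, 0.048], 0.49)]
[([0.594, 0.192, 0.034], 0.63), ([0.487, -0.202, 0.051], 0.63), ([0.405, -0.295, 0.04], 0.82), ([0.488, -0.307, 0.04], 0.72), ([0.431, -0.37, 0.04], 0.62)]
False
down 23.5 pos [ 0.5807 -0.1462  0.081 ] F [-0.3  0.2  0.2] w 0.04 gf 0.0
grip 24.1 pos [ 0.5802 -0.1459  0.0802] F [-0.4  0.7  1.2] w 0.0121 gf 30.0
False
slid 26.1 pos [ 0.5821 -0.0757  0.0803] F [  1.1 -14.4  -1.1] w 0.0124 gf 30.0
 28.2 pos [ 0.4995 -0.1393  0.2674] F [ 0.3 -0.1 -0.1] w 0.0398 gf 0.0
```

View pics/m3.png

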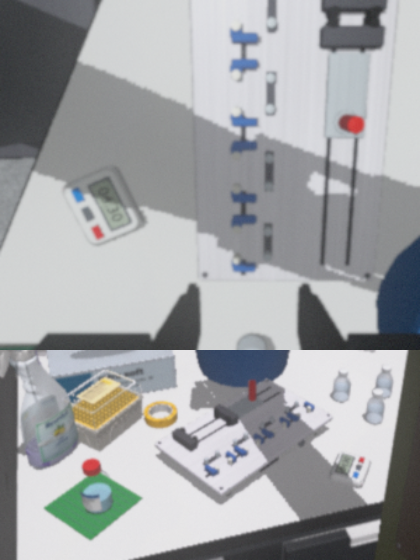

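The vise is shut and the large bottle stands on the mat. I'll measure the clips more precisely from this closer view.

```bash
python3 - <<'E'
import cv2
i=cv2.imread('pics/w3.png')[30:250,230:310]
c=cv2.resize(i,None,fx=2.7,fy=2.7,interpolation=cv2.INTER_CUBIC)
import numpy as np
from h import *; import pickle
q,s=pickle.load(open('w3.pkl','rb'))
C0=np.array([.5015,-.0842,0])
for k in (99,33,-33,-99):
    C=C0+SY*k/1e3
    pts=[C+[0,0,.036]]+[C+SX*.0165+SY*d+[0,0,.0485] for d in (.0123,-.0123)]+[C-SX*.012+SY*d+[0,0,.0485] for d in (.0145,-.0145)]
    for u in w2p(q,pts,s):
        cv2.drawMarker(c,tuple(int(v) for v in ((u-[230,30]+.5)*2.7)),(0,0,255),cv2.MARKER_CROSS,7,1)
cv2.imwrite('pics/w3c.png',c)
E
```

```text
(no output)
```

View pics/w3c.png

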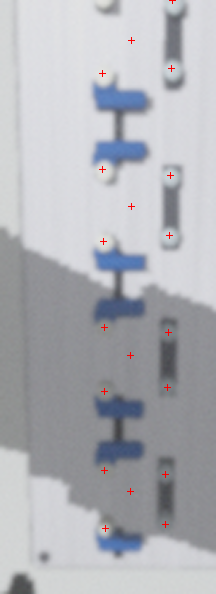

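The projected markers land on pins and rollers within 1 mm, so the clip model holds. Now the small bottles.

```bash
python3 - <<'E'
from h import *; import pickle
print(solve_ik([.45,-.44,.27],quat(YAW)))
arm.goto([.45,-.44,.27],quat(YAW))
c,s=snap(); save(c,'w4'); pickle.dump((dict(c),s),open('w4.pkl','wb')); st()
bx=[(np.round(b['position'],3).tolist(),round(b['confidence'],2)) for b in nets.boxes_of(c,'bottle_a')]; print(bx)
for m,cf in nm(c,'bottle_a'):
    r=np.argwhere(m)[:,::-1]; print(round(cf,2),len(r),r.min(0),r.max(0),r.mean(0).round(1))
i=cv2.imread('pics/w4.png')[0:300,130:430]; cv2.imwrite('pics/w4c.png',cv2.resize(i,(600,600),interpolation=cv2.INTER_CUBIC))
E
```

```text
[-8.59431210e-01  5.02931405e-02  1.63416409e+00 -4.44089210e-16
  1.45713542e+00 -8.34431210e-01]
 29.4 pos [ 0.4508 -0.4387  0.2699] F [0.6 0.6 0.1] w 0.0404 gf 0.0
[([0.446, -0.382, 0.045], 0.83), ([0.409, -0.306, 0.048], 0.73), ([0.495, -0.318, 0.05], 0.7)]
0.94 608 [259 121] [284 149] [271.2 135.2]
0.75 788 [300  59] [330  91] [315.   74.8]
0.62 805 [225  48] [255  82] [240.1  64.9]
```

View pics/w4c.png

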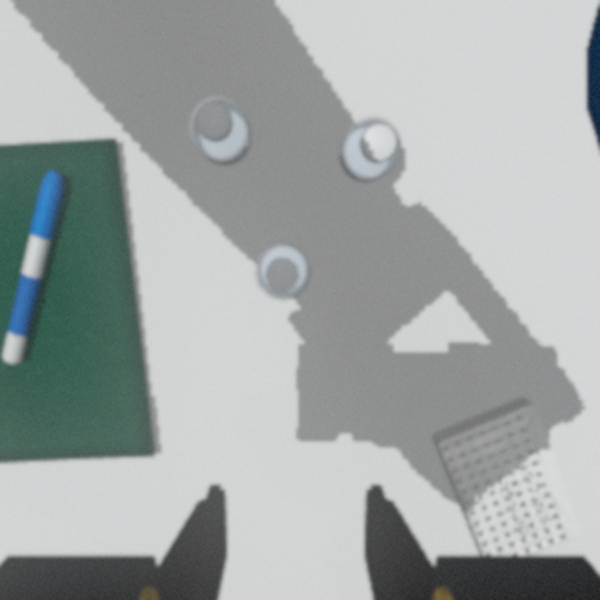

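Three upright bottles show, with cap centres at crop px (216,121), (380,141) and (281,275). I'll pick the (380,141) one and press it into clip 4.

```bash
cat >> h.py <<'E'
C0=np.array([.502,-.0842,0]); CL={k:C0+SY*(99-66*(k-1))/1e3 for k in (1,2,3,4)}
Q=quat(YAW)
def pick(b):
    b=np.array([b[0],b[1],0])
    claw.gripper_to(.058); arm.goto(b+[0,0,.15],Q)
    print('touch',arm.movel(b+[0,0,.0375],feed=.1,f_stop=8))
    claw.gripper_to(0); s=st('grip'); return s['eef_pos'][2]
def place(k,g):
    """g: TCP height over bottle underside"""
    C=CL[k]; F=C-SX*.042
    p=np.array(sensors.state()['eef_pos']); arm.movel([p[0],p[1],.16],feed=.2); st('lifted')
    arm.goto(F+[0,0,.036+g+.05],Q); st('front')
    arm.movel(F+[0,0,.036+g+.008],feed=.1)
    print('deck',arm.movel(F+[0,0,.036+g-.004],feed=.02,f_stop=3)); s=st('deck')
    z=s['eef_pos'][2]+.0015
    arm.movel(F+[0,0,z],feed=.03); st('start')
    print('push',arm.movel(C+SX*.005+[0,0,z],feed=.025,f_stop=18)); s=st('pushed'); 
    print('along x from home (mm)',1e3*((np.array(s['eef_pos'])-C)@SX))
    arm.wait(.6); st('held')
E
python3 - <<'E'
from h import *; import pickle
q,s=pickle.load(open('w4.pkl','rb'))
caps=np.array([(216,121),(380,141),(281,275)])/2+[129.75,-.25]
bod=np.array([(222,131),(371,151),(283,270)])/2+[129.75,-.25]
a=p2w(q,caps,.068,s)[:,:2]; b=p2w(q,bod,.030,s)[:,:2]; print(a.round(4).tolist(),b.round(4).tolist())
B=(a+b)/2
g=pick(B[1]); place(4,g)
E
```

```text
[[0.4121, -0.3039], [0.4991, -0.3158], [0.4441, -0.3845]] [[0.4111, -0.304], [0.4986, -0.317], [0.4446, -0.3844]]
touch False
grip 32.7 pos [ 0.4987 -0.3164  0.0377] F [-1.7 -0.7  2. ] w 0.0303 gf 29.9
lifted 33.5 pos [ 0.4979 -0.3158  0.1584] F [ 0.3 -0.8 -2.4] w 0.0301 gf 29.9
front 34.1 pos [ 0.4571 -0.1818  0.1226] F [ 0.8  0.1 -0.4] w 0.0308 gf 29.9
deck True
deck 35.1 pos [ 0.4578 -0.1823  0.0736] F [-0.8  0.6  3. ] w 0.0304 gf 30.1
start 35.4 pos [ 0.4574 -0.182   0.0749] F [-0.3  0.4 -1.7] w 0.031 gf 29.9
push True
pushed 37.1 pos [ 0.5    -0.1837  0.0753] F [-1.  -0.8  4.1] w 0.0306 gf 30.0
along x from home (mm) 0.5039150148215281
held 37.7 pos [ 0.5    -0.1838  0.0752] F [-2.1  0.1  4.9] w 0.031 gf 30.1
```

```bash
python3 - <<'E'
from h import *
c,s=snap(); p=camera('scene'); save(p,'s5'); t=camera('top')
u=w2p(p,CL[4]+[0,0,.05])[0].astype(int); v=w2p(t,CL[4]+[0,0,.05])[0].astype(int); print(u,v)
k=lambda im,u,r:cv2.resize(im['image'][max(u[1]-r,0):u[1]+r,max(u[0]-r,0):u[0]+r,::-1],(400,400),interpolation=cv2.INTER_CUBIC)
cv2.imwrite('pics/m5.png',np.hstack([k(p,u,35),k(t,v,30)]))
E
```

```text
[301 225] [301 226]
```

View pics/m5.png

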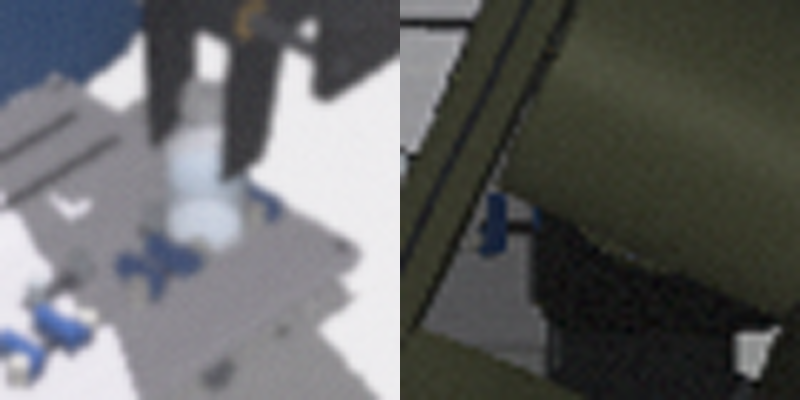

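```bash
python3 - <<'E'
from h import *
s=sensors.state(); p=np.array(s['eef_pos'])
print(arm.movel(p+SX*.003,feed=.01,f_stop=15)); s=st('again'); print(1e3*((np.array(s['eef_pos'])-CL[4])@SX))
arm.wait(.5); st()
claw.gripper_to(.058); s=st('open'); p=np.array(s['eef_pos'])
arm.movel([p[0],p[1],.17],feed=.15)
arm.goto([.47,-.27,.27],Q)
c,s=snap(); save(c,'w6'); import pickle; pickle.dump((dict(c),s),open('w6.pkl','wb'))
C=CL[4]; pts=[C+[0,0,.104],C+SX*.0165+SY*.0123+[0,0,.0485],C+SX*.0165-SY*.0123+[0,0,.0485],C+[0,0,.036]]
uv=w2p(c,pts,s); print(uv.round(1).tolist())
u=uv[3].astype(int); r=45; x0,y0=u-r
i=cv2.resize(c['image'][max(y0,0):y0+2*r,x0:x0+2*r,::-1],None,fx=6,fy=6,interpolation=cv2.INTER_CUBIC)
for w in uv: cv2.drawMarker(i,tuple(int(v) for v in (w-[x0,max(y0,0)]+.5)*6),(0,0,255),cv2.MARKER_CROSS,10,1)
cv2.imwrite('pics/w6c.png',i)
print([(np.round(b['position'],3).tolist(),round(b['confidence'],2)) for b in nets.boxes_of(c,'bottle_a')])
E
```

```text
False
again 38.5 pos [ 0.5007 -0.1839  0.0753] F [-9.1 -0.8  7. ] w 0.0301 gf 30.0
1.1474592809836301
 39.0 pos [ 0.5007 -0.1839  0.0753] F [-9.2 -1.1  7.3] w 0.0306 gf 30.0
open 39.7 pos [ 0.503  -0.1839  0.0752] F [ 0.2 -0.8  0.7] w 0.058 gf 0.0
[[305.5, 106.7], [316.2, 96.1], [315.4, 118.4], [300.8, 107.5]]
[([0.444, -0.375, 0.044], 0.96), ([0.498, -0.183, 0.086], 0.7), ([0.412, -0.292, 0.047], 0.58)]
```

View pics/w6c.png

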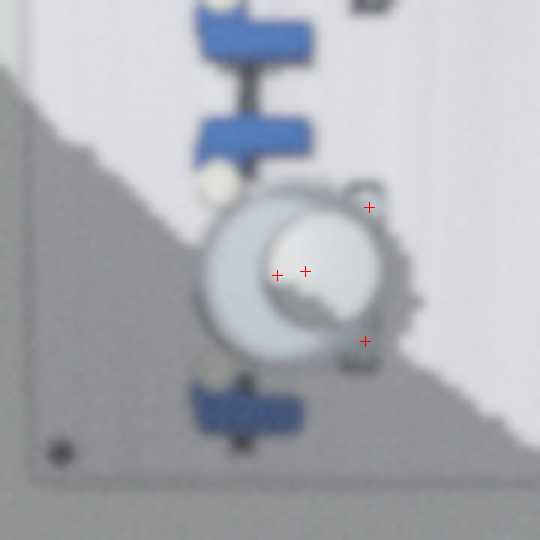

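Bottle 1 is home: the rollers at (218,185) and (213,368) have closed in front of it and it meets both pins. Next is bottle (.412,-.304) into clip 3, after a fresh look.

```bash
cat >> h.py <<'E'
def look():
    """fresh bottle positions on the bench from the wrist camera"""
    arm.goto([.45,-.44,.27],Q); c,s=snap(); out=[]
    for m,cf in nm(c,'bottle_a'):
        if cf<.45 or m.sum()<300: continue
        r=np.argwhere(m)[:,::-1]; out.append(p2w(c,(r.min(0)+r.max(0))/2,.048,s)[0,:2])
    return out
E
python3 - <<'E'
from h import *; import pickle
q,s=pickle.load(open('w4.pkl','rb'))
for uv in [(240,65),(271.5,135)]: print([p2w(q,uv,z,s)[0,:2].round(4).tolist() for z in (.03,.048)])
B=look(); print(np.round(B,4).tolist())
b=[x for x in B if np.linalg.norm(x-[.4117,-.304])<.004]
if b:
    g=pick([.4117,-.304]); place(3,g)
    st('x'); p=np.array(sensors.state()['eef_pos'])
    print(arm.movel(p+SX*.003,feed=.01,f_stop=15)); s=st('again'); print(1e3*((np.array(s['eef_pos'])-CL[3])@SX))
    arm.wait(.5)
    claw.gripper_to(.058); s=st('open'); p=np.array(s['eef_pos'])
    arm.movel([p[0],p[1],.17],feed=.15)
    print(np.round(look(),4).tolist())
E
```

```text
[[0.4103, -0.3037], [0.4121, -0.306]]
[[0.4449, -0.3847], [0.4452, -0.3835]]
[[0.4447, -0.3835], [0.4123, -0.3061]]
touch False
grip 44.8 pos [ 0.4116 -0.304   0.0375] F [-1.2 -0.4  0.1] w 0.0304 gf 29.5
lifted 45.6 pos [ 0.4109 -0.3034  0.1586] F [ 0.1 -0.1 -1.1] w 0.0301 gf 29.4
front 46.4 pos [ 0.459  -0.1166  0.123 ] F [-0.2 -0.3  0.3] w 0.0303 gf 29.5
deck True
deck 47.4 pos [ 0.4595 -0.1163  0.0734] F [-1.   0.4  3.6] w 0.0304 gf 29.9
start 47.7 pos [ 0.459  -0.116   0.0747] F [-0.2  0.4 -1.7] w 0.0301 gf 29.5
push False
pushed 49.7 pos [ 0.503  -0.1177  0.0752] F [-12.7  -0.8   9. ] w 0.0305 gf 30.3
along x from home (mm) 1.8800867819472626
held 50.3 pos [ 0.503  -0.1177  0.0752] F [-12.2  -2.4   9.4] w 0.0309 gf 30.3
x 50.3 pos [ 0.503  -0.1177  0.0752] F [-12.2  -2.4   9.4] w 0.0309 gf 30.3
False
again 50.5 pos [ 0.503  -0.1178  0.0752] F [-11.5  -0.3   8.3] w 0.0305 gf 30.1
1.854984023647697
open 51.7 pos [ 0.5061 -0.1177  0.0752] F [-0.   0.1  0.4] w 0.0576 gf 0.0
[[0.4448, -0.3838]]
```

```bash
python3 - <<'E'
from h import *; import pickle
g=pick([.4446,-.3845]); place(2,g)
p=np.array(sensors.state()['eef_pos'])
print(arm.movel(p+SX*.004,feed=.01,f_stop=15)); s=st('again'); print(1e3*((np.array(s['eef_pos'])-CL[2])@SX))
arm.wait(.5)
claw.gripper_to(.058); s=st('open'); p=np.array(s['eef_pos'])
arm.movel([p[0],p[1],.17],feed=.15)
arm.goto([.5,-.24,.27],Q); c,s=snap(); save(c,'w8')
r=30;ims=[]
for k in (2,3,4):
    C=CL[k]; pts=[C+[0,0,.104],C+SX*.0165+SY*.0123+[0,0,.0485],C+SX*.0165-SY*.0123+[0,0,.0485],C+[0,0,.036]]
    uv=w2p(c,pts,s); x0,y0=uv[3].astype(int)-r; y0=max(y0,0)
    i=cv2.resize(c['image'][y0:y0+2*r,x0:x0+2*r,::-1],(264,264),interpolation=cv2.INTER_CUBIC)
    for w in uv: cv2.drawMarker(i,tuple(int(v) for v in (w-[x0,y0]+.5)*4.4),(0,0,255),cv2.MARKER_CROSS,8,1)
    ims.append(i)
arm.goto([.30,-.5,.25],Q)
p=camera('scene'); t=camera('top'); save(t,'t8')
i=cv2.resize(p['image'][180:320,60:400,::-1],(792,326),interpolation=cv2.INTER_CUBIC)
cv2.imwrite('pics/m8.png',np.vstack([np.hstack(ims),i]))
for im in (p,t): print([(np.round(b['position'],3).tolist(),round(b['confidence'],2)) for b in nets.boxes_of(im,'bottle_a')])
E
```

```text
touch False
grip 56.6 pos [ 0.4447 -0.3846  0.0377] F [-0.1 -0.9  1.3] w 0.0311 gf 29.7
lifted 57.3 pos [ 0.444  -0.3839  0.1584] F [-0.5 -0.4 -1.6] w 0.031 gf 29.6
front 58.6 pos [ 0.4612 -0.0509  0.1239] F [ 0.5  1.1 -1. ] w 0.0309 gf 29.6
deck True
deck 59.6 pos [ 0.4612 -0.0502  0.0736] F [-0.   0.2  3.2] w 0.0306 gf 29.8
start 59.9 pos [ 0.4606 -0.0501  0.0748] F [-0.  -0.2 -0.6] w 0.031 gf 29.6
push True
pushed 61.6 pos [ 0.5035 -0.0511  0.0754] F [-1.7  0.5  4.5] w 0.0308 gf 30.0
along x from home (mm) 0.690741032855224
held 62.2 pos [ 0.5035 -0.0511  0.0754] F [-2.3  0.2  4.8] w 0.031 gf 30.0
False
again 62.9 pos [ 0.5044 -0.051   0.0755] F [-12.6  -0.9   9.8] w 0.0308 gf 31.0
1.605213101575641
open 64.1 pos [ 0.5076 -0.0512  0.0753] F [ 0.2 -0.2  0.7] w 0.0583 gf 0.0
[([0.494, -0.173, 0.077], 0.92), ([0.496, -0.112, 0.08], 0.86), ([0.495, -0.043, 0.076], 0.73), ([0.7, -0.022, 0.018], 0.26)]
[([0.501, -0.18, 0.082], 0.57), ([0.499, -0.114, 0.085], 0.51), ([0.5, -0.053, 0.085], 0.51)]
```

View pics/m8.png

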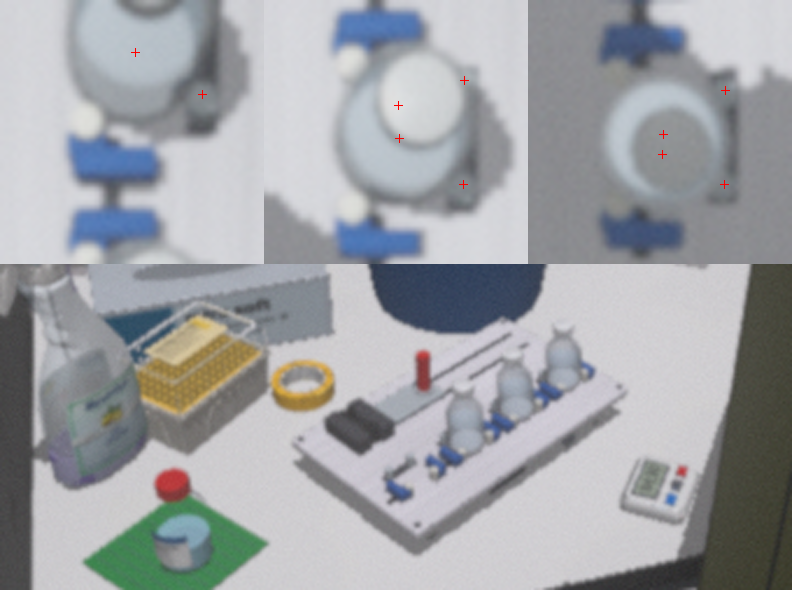

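All three bottles are clipped, the vise is shut and the timer and tape are untouched. The caps lean slightly rearward, maybe held just off the deck by the springs. I'll tap each cap gently, which also tells me its height.

```bash
python3 - <<'E'
from h import *
claw.gripper_to(0)
for k in (4,3,2):
    C=CL[k]-SX*.002
    arm.goto(C+[0,0,.15],Q)
    r=arm.movel(C+[0,0,.120],feed=.015,f_stop=7); s=st('tap %d %s'%(k,r)); print('tip z mm',1e3*(s['eef_pos'][2]-.022))
    arm.movel(C+[0,0,.16],feed=.1)
arm.goto([.5,-.24,.27],Q); c,s=snap(); save(c,'w9')
r=30;ims=[]
for k in (2,3,4):
    C=CL[k]+SX*.0015; pts=[C+[0,0,.104],C+SX*.0165+SY*.0123+[0,0,.0485],C+SX*.0165-SY*.0123+[0,0,.0485],C+[0,0,.036]]
    uv=w2p(c,pts,s); x0,y0=uv[3].astype(int)-r; y0=max(y0,0)
    i=cv2.resize(c['image'][y0:y0+2*r,x0:x0+2*r,::-1],(264,264),interpolation=cv2.INTER_CUBIC)
    for w in uv: cv2.drawMarker(i,tuple(int(v) for v in (w-[x0,y0]+.5)*4.4),(0,0,255),cv2.MARKER_CROSS,8,1)
    ims.append(i)
arm.goto([.30,-.5,.25],Q)
p=camera('scene'); u=w2p(p,CL[3]+[0,0,.06])[0].astype(int)
i=cv2.resize(p['image'][u[1]-36:u[1]+36,u[0]-88:u[0]+88,::-1],(792,324),interpolation=cv2.INTER_CUBIC)
for k in (2,3,4):
    for z in (.036,.104): cv2.drawMarker(i,tuple(int(v) for v in (w2p(p,CL[k]+SX*.0015+[0,0,z])[0]-u+[88,36]+.5)*4.5),(0,0,255),cv2.MARKER_CROSS,8,1)
cv2.imwrite('pics/m9.png',np.vstack([np.hstack(ims),i]))
E
```

```text
tap 4 False 71.9 pos [ 0.4976 -0.1831  0.1201] F [-0.2  0.4 -0.6] w 0.0004 gf 0.0
tip z mm 98.09816480181627
tap 3 False 75.0 pos [ 0.4992 -0.1172  0.1201] F [ 0.7  0.5 -1. ] w 0.0007 gf 0.0
tip z mm 98.07556800717582
tap 2 False 78.0 pos [ 0.5009 -0.0512  0.1201] F [ 0.2  0.2 -0.8] w 0.0003 gf 0.0
tip z mm 98.07665849315325
```

View pics/m9.png

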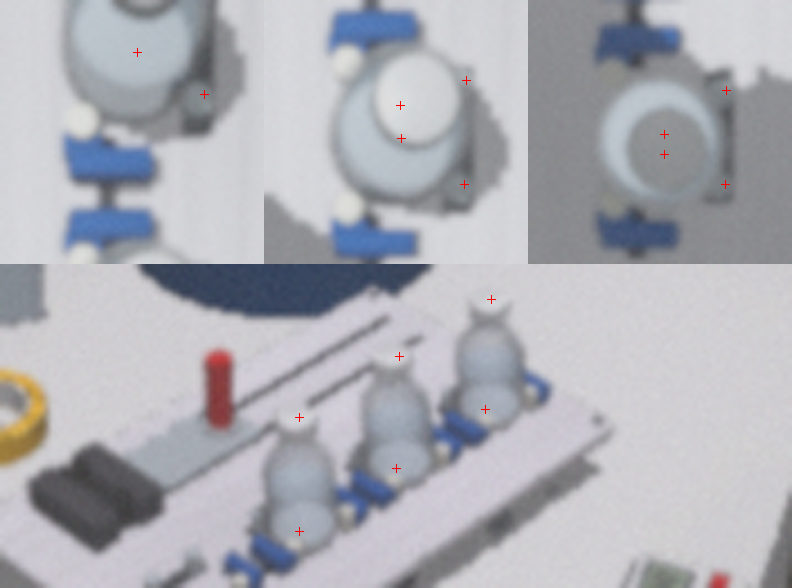

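The scene view shows the base and cap markers lining up with all three bottles, so they are upright. The rollers have closed in front of each one and the vise jaws meet. Handing in.

```bash
python3 - <<'E'
from h import *
st(); print(arm.finish_job())
E
```

```text
80.8 pos [ 0.3011 -0.4992  0.2501] F [0.  0.2 0.1] w 0.0005 gf 0.0
the job is handed in; nothing more can be done
None
```

The job is handed in at 80.8 s of robot time: the jaw was slid back first, the large bottle stands on the mat, the vise is shut, and the three waiting bottles are upright in clips 2, 3 and 4, judged home from push force and camera views because the jaw joints cannot be read; the timer and tape were not touched.

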